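# Seek the turntable's lock-pin socket by feel

## Task

Lock the potter's turntable: take the flat-sided steel lock pin out of the wooden rack and slide its nose gently over the turntable's aluminium head, along the inner scribed circle on the side where the lug stands, until it drops into the hidden socket. Push it fully home so that its collar lies flat on the head, let go and leave it there. Never press the pin on the turntable harder than about 20 N, and leave everything else where it is.

Things in the scene. Friction and masses are not known exactly. Their poses are not given: they have to be found in the camera images.
- turntable: The turntable, fixed: a grey round foot and drip pan 250 mm across, and on it the aluminium head, a flat disc 210 mm across and 30 mm thick, braked so that it does not turn. Origin: centre of its underside, on the table. Its +x axis points to the lug. Two thin circles are scribed on the head, of radius 60 and 95 mm.
- lug_top (a point): Top of the lug, an upright block (bare steel, 12 x 34 mm) on the edge of the drip pan, 117 mm from the turntable's axis and 58 mm above the table. The hidden socket lies on the inner scribed circle (radius 60 mm), somewhere within 0.80 rad (46 degrees) either side of the lug's direction; where is not measured. Elsewhere the head is solid.
- head_centre (a point): Centre of the smooth flat top of the head, on its axis, 75 mm above the table; axes as the turntable's. The socket is a round upright hole, 15 mm in diameter, 27 mm deep. It cannot be seen: a dust bung of the same metal fills it flush. The bung slides down when pushed with more than 3 N and stays where it is pushed; a lighter touch passes over it.
- pin_grip (a point): Grasp point of the loose steel lock pin (about 0.12 kg), in its flat-sided head, which is 16 mm across in x (the flats to grip), 26 mm in y and 44 mm high (20 mm above to 24 mm below this point). z: along the pin, up. Under the head is a round collar (26 mm wide, 4 mm thick), then the shank. It starts upright in one of the rack's three holes, its collar on the rack's top.
- pin_tip (a point): Centre of the flat end of the lock pin's nose, 52 mm below pin_grip along the pin. The shank is round, 12 mm in diameter and 24 mm long, with a 2 mm chamfer at the nose (flat end 8 mm across).
- pin_collar (a point): On the lock pin's axis at the underside of its collar, 24 mm above the tip; it is level with the head's top when the pin is home.
- rack: Wooden block 75 (x) x 180 (y) x 40 mm high, fixed, with three upright 16 mm holes on its y axis at -55, 0 and +55 mm, each holding one tool. Origin: centre of its underside.
- punch: Tool in the rack with a round tapered wooden handle (20 mm thick, top 42 mm above the rack), not to be moved. Origin: the tip of its shank, 16 mm above the table.
- stylus: Tool in the rack with a thin steel neck and a wooden ball (22 mm, top 43 mm above the rack), not to be moved. Origin: the tip of its shank, 16 mm above the table.
- water_cup: Clear plastic cup, 68 mm wide, 85 mm high, not to be moved. Origin: centre of its underside.
- pinch_pot: Small grey clay bowl, 72 mm wide, 50 mm high, not to be moved. Origin: centre of its underside.
- glaze_jar: Round white jar with a lid, 56 mm wide, 70 mm high, not to be moved. Origin: centre of its underside.
Things that resemble listed ones, but are neither listed nor needed, are in the scene too. Leave any green look-alike of the part that bears pin_grip alone. Leave any blue look-alike of the rack alone.

How it is judged:
On the way, in this order (a step that is already met when the one before it is completed fails the run):
1. the lock pin is lifted clear of the rack (z of pin_tip in the frame of rack above 0.045 m), for 0.1 s.
2. the lock pin presses on the turntable (contact force between lock_pin and turntable above 1 N), for 0.1 s.
At the end, for the whole second after the job is handed in: The lock pin stands in the turntable's socket at rest, its collar within 2.5 mm of the head's top, within 6 mm of the 60 mm circle and within 0.09 rad (5 degrees) of upright (z of pin_collar in the frame of head_centre between -0.003 and 0.0025 m and horizontal distance between pin_collar and head_centre between 0.054 and 0.066 m and angle between pin_grip's own z axis and vertical below 0.09 rad and linear speed of lock_pin below 0.01 m/s); the robot touches nothing.
It fails at once if the lock pin is pressed against the turntable with more than 30 N (contact force between lock_pin and turntable above 30 N).
It fails at once if the gripper itself pushes on the turntable with more than 10 N (contact force between any of the fingers, the arm and turntable above 10 N).
It fails at once if the cup, the pinch pot or the jar is shifted by more than 20 mm (distance of any of water_cup, pinch_pot, glaze_jar from where it was at the start of the episode above 0.02 m).
It fails at once if one of the two round-handled tools is shifted by more than 15 mm (distance of any of punch, stylus from where it was at the start of the episode above 0.015 m).
It also fails if it takes over 69 s, if anything falls off the work surface, if the arm or the gripper's body presses on something with over 40 N, if the wrist force passes 120 N, or if a joint passes its speed limit or range.

## Robot

A 6-joint arm with a two-finger parallel gripper is mounted at the origin on the work surface. World frame = base frame: x ahead of the robot, y to its left, z up, the work surface at z = 0. Lengths are in m, angles in rad, forces in N, time in s.
With the tool pointing down it reaches from about 0.25 to 0.775 m from the base axis. Payload 4 kg.
Tool frame: the origin (TCP) lies midway between the tips of the shut fingers; the grasp point (between the pads) lies 19 mm behind it; z points along the fingers, y is the line along which they close (so a half turn about z gives the same grasp; the last joint's range is limited). The gripper opens to 94 mm and grips with 3 to 60 N. Pads are 16 mm wide; open, the fingers measure 119 mm over their backs; the gripper's body (75 mm by 177 mm) begins 78 mm behind the grasp point.
Start: joints at [1.079, 0.087, 1.371, -0, 1.684, -0.103], TCP at [0.209, 0.509, 0.206] pointing down, gripper open.
Joint ranges: [-3.1, 3.1], [-0.76, 2.03], [0.27, 2.55], [-1.08, 4.22], [0.17, 2.65], [-2.57, 2.57]. Speed limits (rad/s): [2.79, 2.79, 3.14, 3.14, 3.14, 3.14].

## Interface

Orientations are given as [roll, pitch, yaw] about the fixed x, y, z axes, in that order (R = Rz(yaw) Ry(pitch) Rx(roll)).
In Python, from bench import sensors, eyes, job gives the robot as it stands.
- The arm moves only by the tool arm_command, never from a script. Its argument "series" is a list of rows, each a list of 7 numbers: the opening, from 0 (shut) to 1 (fully open), then the shift along the tool's x, y, z in cm, then the turn, a rotation vector about the tool's x, y, z in rad. In form: [[fingers, dx, dy, dz, wx, wy, wz], ...]. A call has 1 to 20 rows; each row shifts and turns the commanded pose from where the row before left it, along the tool's axes as they then stand; what a row does not reach is not made up. A row lasts 1/10 s, in which the tool goes at most 50 mm and 8.59 degrees, less where a joint would pass 70% of its speed; a pose out of reach is approached as far as the arm can. A call with a gripper value outside its range is refused whole. The fingers move at their own pace and stop on an object; the grip force is fixed at half the most. Time passes only in rows, so rows that do not move let the fingers close. It gives the time, the measured TCP pose, the force and the opening at its end, in the units of the state.
- sensors.get_obs(): the state, without advancing time (a new reading comes with each control period).
- eyes.snapshot(name): name is "scene" or "top"; returns the picture (384x512x3 uint8, blue, green, red); there is no depth.
- eyes.get_calibration(name): a dict with "mtx" (3x3 intrinsics, pixels), "k1" (the pictures are not rectified: a ray, as slopes to the right and down, at radius r is drawn at 1 + k1 r^2 times it, then the intrinsics apply), "R" (3x3) and "t" (3): a world point X has camera coordinates R X + t. Camera axes: x right, y down, z forward; pixel columns grow to the right and rows downward; lengths in m; the calibration is good to about 2 mm. A picture is of the moment at which its call begins. get_calibration takes no time and is no camera call.
- job.close_job(): hands the job in, once; it reports no verdict.
The state is a dict: "time": time; "joint_positions": joint angles; "qvel": joint speeds; "joint_torque": joint torques, N m; "tool_pos": TCP position; "ee_rot": TCP orientation; "wrist_force": force on the tool from outside, world axes, zero at the start; "wrist_torque": the same for the moment, N m; "width": finger opening in m.
Only numpy, scipy, OpenCV 4.12 (cv2) and the standard library are available. Lean on these libraries where they do the work, as an engineer would, in place of code of your own. Each camera call takes 0.05 s, during which the arm holds its last target. There are 200 camera calls.

## Working session

There is one attempt and no reset: what is moved stays moved. The work goes in short steps, Python scripts to look and compute and a tool call to move; the robot and the scene stay as the last step left them, time stands still between calls to the robot, and variables do not carry over. Pictures are saved under pics/ and viewed, on a budget of 10 in all, crops included, one or two more only if the job needs it, and the job is handed in when it is done.

Besides the shell and the picture viewer there is one more tool, called as name([rows], argument=value, ...), one row to a line, values as JSON. arm_command: Moves the arm, as the interface text tells. Its arguments: {"type":"object","properties":{"series":{"type":"array","items":{"type":"array","items":{"type":"number"}}}},"required":["series"]}

```bash
mkdir -p pics; cat > h.py <<'E'
import numpy as np, cv2
from bench import sensors, eyes, job
def ray(cam,u,v):
    c=eyes.get_calibration(cam); K=np.array(c["mtx"]); R=np.array(c["R"]); t=np.array(c["t"])
    d=np.array([(u-K[0,2])/K[0,0],(v-K[1,2])/K[1,1]]); s=d.copy()
    for _ in range(20): s=d/(1+c["k1"]*(s@s))
    return -R.T@t, R.T@np.array([s[0],s[1],1.])
def plane(cam,u,v,z):
    o,d=ray(cam,u,v); return o+d*(z-o[2])/d[2]
def pix(cam,X):
    c=eyes.get_calibration(cam); K=np.array(c["mtx"]); p=np.array(c["R"])@np.array(X)+np.array(c["t"])
    s=p[:2]/p[2]; s=s*(1+c["k1"]*(s@s)); return K[:2,:2]@s+K[:2,2]
def tri(u1,v1,u2,v2,a="scene",b="top"):
    o1,d1=ray(a,u1,v1);o2,d2=ray(b,u2,v2)
    s=np.linalg.lstsq(np.c_[d1,-d2],o2-o1,rcond=None)[0]
    p,q=o1+d1*s[0],o2+d2*s[1]; return (p+q)/2,np.linalg.norm(p-q)
E
python3 - <<'E'
from h import *
for n in("scene","top"):
    im=eyes.snapshot(n); cv2.imwrite(f"pics/{n}0.png",im); cv2.imwrite(f"pics/{n}0v.png",cv2.resize(im,(768,576),interpolation=cv2.INTER_CUBIC))
    o,d=ray(n,256,192);print(n,o,d)
o=sensors.get_obs();print(o)
E
```

```text
scene [1.09510488 0.6403979  0.93509372] [-0.49097652 -0.51978922 -0.69945409]
top [ 0.33923394 -0.0123203   1.60386918] [ 0.13265251  0.0147574  -0.99112158]
{'time': 0.1, 'joint_positions': array([ 1.07892245e+00,  8.78614589e-02,  1.37208383e+00,  3.35240651e-06,
        1.68359773e+00, -1.03103796e-01]), 'qvel': array([ 0.00133479, -0.00230166, -0.00562284,  0.00207365,  0.00068468,
       -0.00147625]), 'joint_torque': array([ 1.76159687e-03, -3.41250157e+01, -3.03303552e+01,  7.18873227e-02,
        3.03488981e-02, -1.07241178e-04]), 'tool_pos': array([0.20825039, 0.50852068, 0.20444174]), 'ee_rot': array([-3.13965299e+00, -2.04047833e-04,  2.75282275e+00]), 'wrist_force': array([-0.5190193 ,  0.13893352, -0.39859361]), 'wrist_torque': array([-0.03671881,  0.03210176,  0.02938559]), 'width': 0.09404383551250457}
```

View pics/scene0v.png

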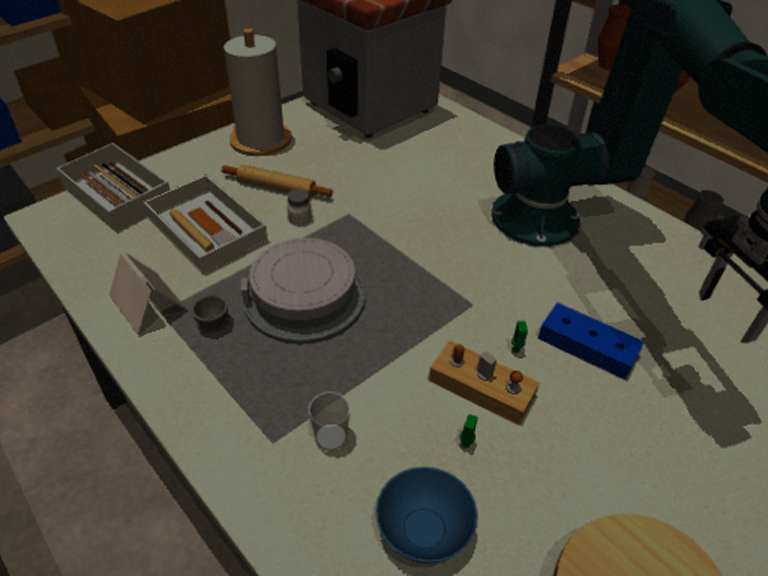

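View pics/top0v.png

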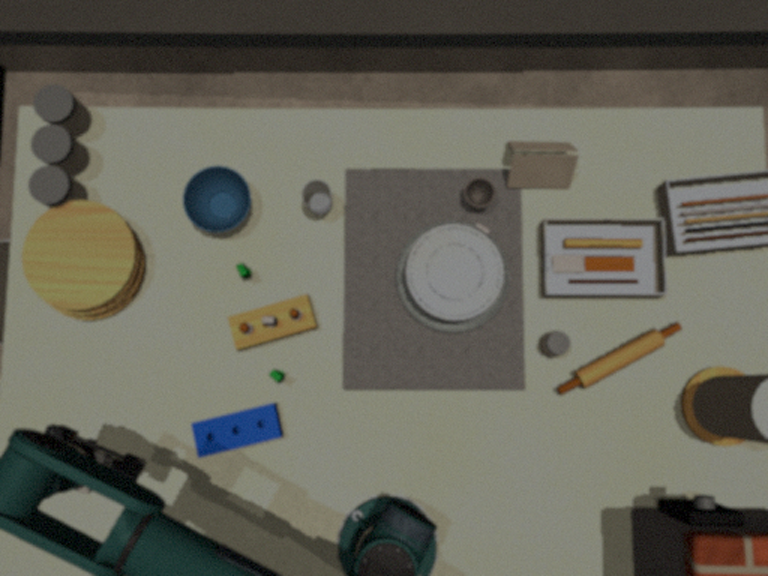

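The pin is the grey flat-sided head in the middle hole of the orange rack: scene about (325,244), top about (179,214) in native pixels. The punch and stylus have brown handles. The green look-alikes at top (162,180) and (185,250) and the blue rack are excluded. The lug is at top about (322,153), scene about (164,193). I'll confirm with an enlarged crop and measure.

```bash
python3 - <<'E'
from h import *
t=cv2.imread("pics/top0.png"); s=cv2.imread("pics/scene0.png")
def crop(im,x,y,w,h,k): return cv2.resize(im[y:y+h,x:x+w],None,fx=k,fy=k,interpolation=cv2.INTER_CUBIC)
a=np.hstack([crop(t,145,190,75,50,5),crop(s,280,220,85,50,5)[:, :425]])
b=np.hstack([crop(t,255,135,95,85,4)[:300,:375],crop(s,150,150,106,85,4)[:300,:425]])
o=np.vstack([a[:250,:800],b[:,:800]]); o=cv2.convertScaleAbs(o,alpha=1.6); cv2.imwrite("pics/crop1.png",o); print(o.shape)
hsv=cv2.cvtColor(t,cv2.COLOR_BGR2HSV)
m=cv2.inRange(hsv,(10,110,60),(30,255,255)); m[:190]=0;m[240:]=0;m[:,:145]=0;m[:,220:]=0
cs,_=cv2.findContours(cv2.morphologyEx(m,cv2.MORPH_CLOSE,np.ones((9,9))),0,2); c=max(cs,key=cv2.contourArea)
bx=cv2.boxPoints(cv2.minAreaRect(c)); P=np.array([plane("top",*p,.04)[:2] for p in bx])
print("rack",bx.round(1).tolist(),P.round(4).tolist(),"ctr",P.mean(0)); 
for i in range(4):
    d=P[(i+1)%4]-P[i]; print(np.linalg.norm(d),np.arctan2(d[1],d[0]))
# saturations around pin
print(hsv[206:222,170:190,1]); print(hsv[206:222,170:190,2])
E
```

```text
Traceback (most recent call last):
ValueError: all the input array dimensions except for the concatenation axis must match exactly, but along dimension 1, the array at index 0 has size 800 and the array at index 1 has size 799
```

```bash
python3 - <<'E'
from h import *
t=cv2.imread("pics/top0.png"); s=cv2.imread("pics/scene0.png")
def crop(im,x,y,w,h,W,H): return cv2.resize(im[y:y+h,x:x+w],(W,H),interpolation=cv2.INTER_CUBIC)
o=np.vstack([np.hstack([crop(t,145,190,80,50,400,250),crop(s,280,220,80,50,400,250)]),np.hstack([crop(t,255,135,100,85,400,340),crop(s,150,150,100,85,400,340)])])
o=cv2.convertScaleAbs(o,alpha=1.6); cv2.imwrite("pics/crop1.png",o)
hsv=cv2.cvtColor(t,cv2.COLOR_BGR2HSV)
m=cv2.inRange(hsv,(10,110,60),(30,255,255)); m[:190]=0;m[240:]=0;m[:,:145]=0;m[:,220:]=0
cs,_=cv2.findContours(cv2.morphologyEx(m,cv2.MORPH_CLOSE,np.ones((9,9))),0,2); c=max(cs,key=cv2.contourArea)
bx=cv2.boxPoints(cv2.minAreaRect(c)); P=np.array([plane("top",*p,.04)[:2] for p in bx])
print("rack",bx.round(1).tolist(),P.round(4).tolist(),"ctr",P.mean(0)); 
for i in range(4):
    d=P[(i+1)%4]-P[i]; print(np.linalg.norm(d),np.arctan2(d[1],d[0]))
# pin low saturation
for im,n,(x,y,w,h) in((t,"top",(168,204,24,20)),(s,"scene",(312,230,26,28))):
    q=cv2.cvtColor(im,cv2.COLOR_BGR2HSV)[y:y+h,x:x+w]; mm=((q[...,1]<70)&(q[...,2]>60)).astype(np.uint8)
    print(n); print("\n".join(f"{y+i} "+"".join(".#"[k] for k in r) for i,r in enumerate(mm)))
# head ring in top
g=cv2.inRange(hsv,(0,0,125),(179,60,255)); g[:145]=0;g[222:]=0;g[:,:260]=0;g[:,345:]=0
cs,_=cv2.findContours(g,0,2)
for c in sorted(cs,key=cv2.contourArea)[-3:]:
    print("g",cv2.contourArea(c),cv2.boundingRect(c)); 
    if len(c)>20:
        e=cv2.fitEllipse(cv2.convexHull(c)); print(e,plane("top",*e[0],.075))
E
```

```text
rack [[152.0, 211.39999389648438], [204.6999969482422, 196.39999389648438], [210.8000030517578, 217.89999389648438], [158.10000610351562, 233.0]] [[0.4837, 0.3493], [0.5336, 0.1787], [0.4631, 0.1575], [0.4138, 0.3272]] ctr [0.47357369 0.25316416]
0.17771075971199374 -1.2862080055618204
0.07362663327605735 -2.8485364382321876
0.17672844871725588 1.8535178804993897
0.07331167747407541 0.30649755268030815
top
204 ########................
205 ####....................
206 ........................
207 ........................
208 ........................
209 ........................
210 ........................
211 .......########.........
212 .......#########........
213 .......#########........
214 .......########.........
215 .......########.........
216 ..........#####.........
217 ............###.........
218 ........................
219 ........................
220 ........................
221 ........................
222 ........................
223 ........................
scene
230 ##########################
231 ##########################
232 .#########################
233 ...####
[... 277 characters left out ...]
..........#......####
243 ........................##
244 ..........................
245 ..........................
246 ..........................
247 ..........................
248 ..........................
249 .......##.................
250 .......###................
251 ........###...............
252 ..........##..............
253 ..........................
254 ..........................
255 ..........................
256 ..........................
257 .........................#
g 0.0 (318, 150, 1, 1)
g 1.5 (322, 152, 3, 3)
g 3037.0 (271, 150, 64, 63)
((302.8387756347656, 180.94647216796875), (62.45796585083008, 63.70319366455078), 117.86702728271484) [ 0.58001642 -0.13950594  0.075     ]
```

View pics/crop1.png

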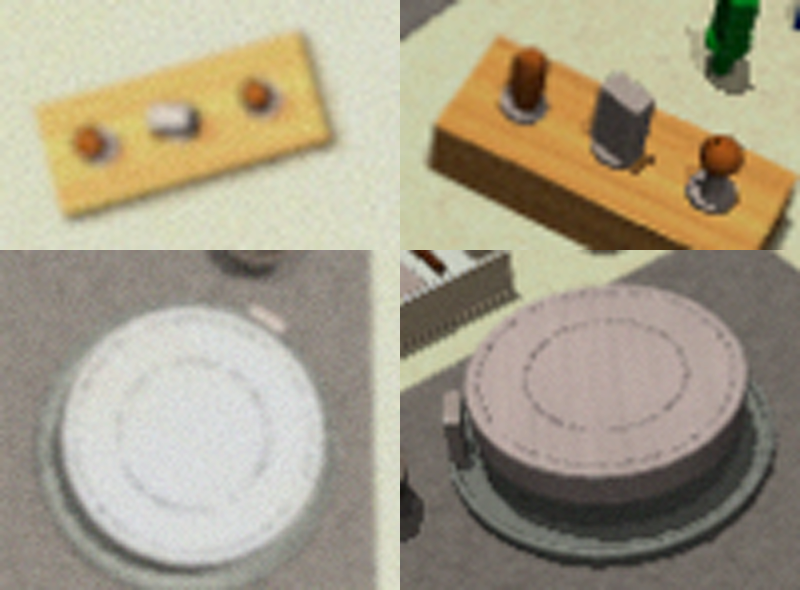

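Confirmed: the grey flat-sided pin is in the middle hole (crop top-left (172,119)). Its top-face corners are visible in the scene crop. The lug's top is at crop (268,318) top, (453,400) scene.

```bash
python3 - <<'E'
from h import *
S=lambda x,y:(280+(x-400)/5-.4,220+y/5-.4)
P=np.array([plane("scene",*S(*p),.088) for p in((620,72),(655,99),(636,113),(601,84))])
print(P.round(4),P.mean(0))
for i in range(4):
    d=P[(i+1)%4]-P[i]; print(np.linalg.norm(d[:2]),np.arctan2(d[1],d[0]))
T=lambda x,y:(145+x/5-.4,190+y/5-.4)
print("top pin",plane("top",*T(172,119),.088))
Q=lambda x,y:(255+x/4-.4,135+(y-250)/4-.4)
lug=plane("top",*Q(268,318),.058); 
c1=plane("top",*Q(194,435),.075); c2=plane("scene",150+(607-400)/4-.4,150+(375-250)/4-.4,.075)
print("lug",lug,"scene",plane("scene",150+(453-400)/4-.4,150+(394-250)/4-.4,.058),"ctr",c1,c2)
# scene head ellipse: inner circle extremes
for x,y in((525,375),(690,375),(607,320),(607,428),(465,370),(748,370)):
    p=plane("scene",150+(x-400)/4-.4,150+(y-250)/4-.4,.075); print(p.round(4),np.linalg.norm(p-[.580,-.1395,.075]))
d=lug[:2]-np.array([.580,-.1395]); print(np.linalg.norm(d),np.arctan2(d[1],d[0]))
E
```

```text
[[0.4715 0.2416 0.088 ]
 [0.4714 0.2656 0.088 ]
 [0.4858 0.2653 0.088 ]
 [0.4851 0.2405 0.088 ]] [0.47844996 0.25327319 0.088     ]
0.023998609001833395 1.5737353780098975
0.014424887691040339 -0.02338622750141547
0.024759642039973443 -1.602118544886342
0.013618405141222516 3.0617404004379853
top pin [0.4732898  0.25289131 0.088     ]
lug [ 0.67966345 -0.2026697   0.058     ] scene [ 0.67323338 -0.21376171  0.058     ] ctr [ 0.58033119 -0.14034407  0.075     ] [ 0.58301591 -0.13980577  0.075     ]
[ 0.6294 -0.1796  0.075 ] 0.06356677859718493
[ 0.5362 -0.0996  0.075 ] 0.059251375003392975
[ 0.5457 -0.1898  0.075 ] 0.06084167987938266
[ 0.6166 -0.0948  0.075 ] 0.057774686840934515
[ 0.6603 -0.2134  0.075 ] 0.10908485275639972
[ 0.4999 -0.0758  0.075 ] 0.1023650868558879
0.11799666828848937 -0.564923905066753
```

arm_command([
  [1,0,0,0,0,0,0.1313],
  [1,0,0,0,0,0,0.1313],
  [1,0,0,0,0,0,0.1313],
  [1,0,0,0,0,0,0.1313],
  [1,0,0,0,0,0,0.1313],
  [1,0,0,0,0,0,0.1313],
  [1,0,0,0,0,0,0.1313],
  [1,0,0,0,0,0,0.1313],
  [1,0,0,0,0,0,0.1313],
  [1,-2.33,2.43,0,0,0,0],
  [1,-2.33,2.43,0,0,0,0],
  [1,-2.33,2.43,0,0,0,0],
  [1,-2.33,2.43,0,0,0,0],
  [1,-2.33,2.43,0,0,0,0],
  [1,-2.33,2.43,0,0,0,0],
  [1,-2.33,2.43,0,0,0,0],
  [1,-2.33,2.43,0,0,0,0],
  [1,-2.33,2.43,0,0,0,0],
  [1,-2.33,2.43,0,0,0,0],
  [1,-2.33,2.43,0,0,0,0],
])

```text
time: 2.1
tool_pos: [0.4764, 0.2515, 0.2049]
ee_rot: [-3.141, 0.0, 1.571]
wrist_force: [-0.3, 0.4, -0.1]
width: 0.0939
```

arm_command([
  [1,0,0,0,0,0,0],
  [1,0,0,0,0,0,0],
  [1,0,0,0,0,0,0],
])

```text
time: 2.4
tool_pos: [0.4752, 0.2533, 0.2052]
ee_rot: [-3.141, -0.0, 1.572]
wrist_force: [-0.2, -0.1, -0.3]
width: 0.0941
```

arm_command([
  [1,0,0,3,0,0,0],
  [1,0,0,3,0,0,0],
  [1,0,0,3,0,0,0],
  [1,0,0,3,0,0,0],
  [1,0,0,2,0,0,0],
  [1,0,0,1,0,0,0],
  [1,0,0,0.5,0,0,0],
  [1,0,0,0,0,0,0],
  [0,0,0,0,0,0,0],
  [0,0,0,0,0,0,0],
  [0,0,0,0,0,0,0],
  [0,0,0,0,0,0,0],
  [0,0,0,0,0,0,0],
  [0,0,0,0,0,0,0],
  [0,0,0,0,0,0,0],
  [0,0,0,0,0,0,0],
  [0,0,0,0,0,0,0],
])

```text
time: 4.1
tool_pos: [0.4759, 0.2528, 0.0504]
ee_rot: [-3.142, -0.0, 1.571]
wrist_force: [0.2, 0.3, 0.1]
width: 0.0251
```

arm_command([
  [0,0,0,0,0,0,0],
  [0,0,0,0,0,0,0],
  [0,0,0,0,0,0,0],
  [0,0,0,0,0,0,0],
])

```text
time: 4.5
tool_pos: [0.4758, 0.2527, 0.0505]
ee_rot: [-3.141, -0.0, 1.571]
wrist_force: [0.1, -0.4, -0.9]
width: 0.0157
```

arm_command([
  [0,0,0,-0.5,0,0,0],
  [0,0,0,-1,0,0,0],
  [0,0,0,-2,0,0,0],
  [0,0,0,-2,0,0,0],
  [0,0,0,-2,0,0,0],
  [0,0,0,-2,0,0,0],
  [0,0,0,-1.5,0,0,0],
  [0,0,0,0,0,0,0],
  [0,0,0,0,0,0,0],
])

```text
time: 5.4
tool_pos: [0.4758, 0.2527, 0.1605]
ee_rot: [3.141, -0.0, 1.571]
wrist_force: [-0.6, -0.6, -2.3]
width: 0.0158
```

```bash
python3 - <<'E'
from h import *
im=eyes.snapshot("scene"); o=sensors.get_obs(); print(o["tool_pos"],o["wrist_force"],o["width"])
tp=o["tool_pos"]; g=tp+[0,0,.019]
for n,z in(("grip",-.019+.019),("tip",-.051),("collar",-.027)): print(n,pix("scene",g+[0,0,z]))
c=pix("scene",g).astype(int); x,y=c[0]-50,c[1]-40
cv2.imwrite("pics/lift.png",cv2.convertScaleAbs(cv2.resize(im[y:y+90,x:x+100],(800,720)[:2] if 0 else (660,594),interpolation=cv2.INTER_CUBIC),alpha=1.6)); print(x,y)
E
```

```text
[0.4753618  0.25251931 0.15954702] [ 0.12053462  0.55021331 -1.1568927 ] 0.015838092078147462
grip [330.94900108 213.42202956]
tip [327.95543356 227.16686979]
collar [329.34071488 220.81583025]
280 173
```

View pics/lift.png

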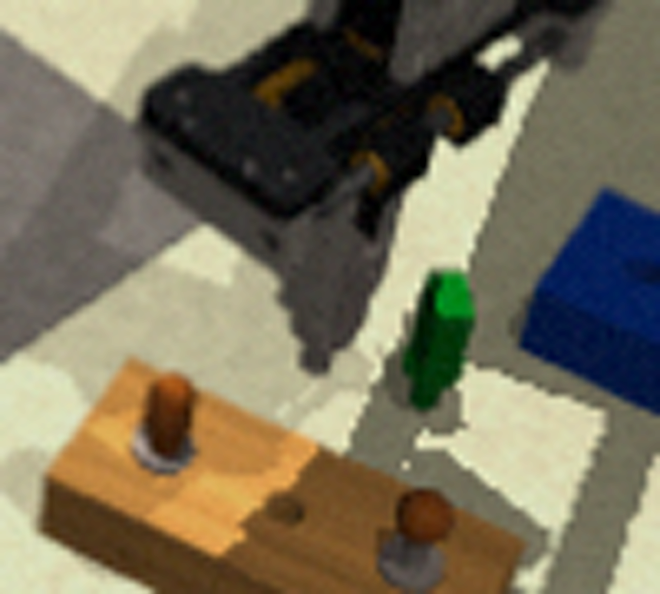

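arm_command([
  [0,-1.5,0.7,0,0,0,0],
  [0,-3,1.3,0,0,0,0],
  [0,-3,1.3,0,0,0,0],
  [0,-3,1.3,0,0,0,0],
  [0,-3,1.3,0,0,0,0],
  [0,-3,1.3,0,0,0,0],
  [0,-3,1.3,0,0,0,0],
  [0,-3,1.3,0,0,0,0],
  [0,-3,1.3,0,0,0,0],
  [0,-3,1.3,0,0,0,0],
  [0,-3,1.3,0,0,0,0],
  [0,-3,1.3,0,0,0,0],
  [0,-2.3,0.9,0,0,0,0],
  [0,-1,0.5,0,0,0,0],
  [0,0,0,1.5,0,0,0],
  [0,0,0,1.5,0,0,0],
  [0,0,0,1,0,0,0],
  [0,0,0,0.4,0,0,0],
  [0,0,0,0,0,0,0],
  [0,0,0,0,0,0,0],
])

```text
time: 7.45
tool_pos: [0.6402, -0.1247, 0.117]
ee_rot: [3.141, 0.0, 1.572]
wrist_force: [0.4, 0.6, -1.5]
width: 0.0159
```

```bash
python3 - <<'E'
from h import *
o=sensors.get_obs(); print(o["tool_pos"],o["wrist_force"],o["wrist_torque"])
im=eyes.snapshot("scene"); im2=eyes.snapshot("top"); cv2.imwrite("pics/t2raw.png",im2); cv2.imwrite("pics/s2raw.png",im)
r=lambda i,x,y,w,h:cv2.convertScaleAbs(cv2.resize(i[y:y+h,x:x+w],(400,400),interpolation=cv2.INTER_CUBIC),alpha=1.6)
cv2.imwrite("pics/arr.png",np.hstack([r(im2,258,135,85,85),r(im,150,140,100,100)]))
print(pix("scene",o["tool_pos"]+[0,0,-.0345]))
E
```

```text
[ 0.64016073 -0.12468128  0.11697201] [ 0.41882635  0.60390555 -1.48653746] [-0.02012292 -0.00381088  0.01734383]
[188.40076324 190.46031486]
```

View pics/arr.png

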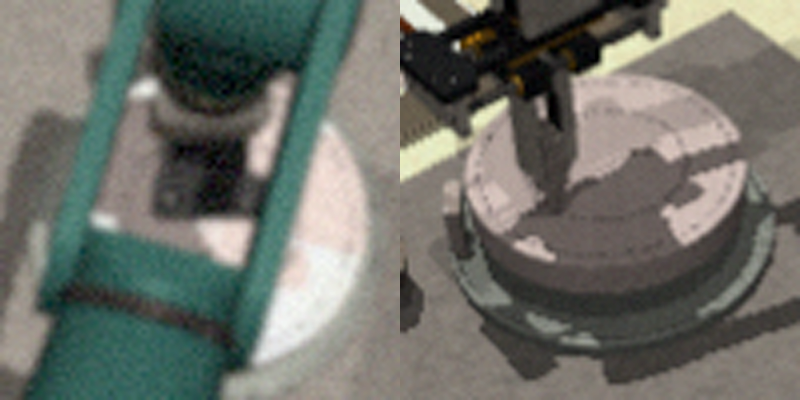

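arm_command([
  [0,0,0,0.3,0,0,0],
  [0,0,0,0.15,0,0,0],
  [0,0,0,0.1,0,0,0],
  [0,0,0,0.1,0,0,0],
  [0,0,0,0,0,0,0],
])

```text
time: 8.05
tool_pos: [0.6399, -0.1252, 0.1097]
ee_rot: [-3.141, -0.0, 1.571]
wrist_force: [-0.1, 0.5, -1.8]
width: 0.0159
```

arm_command([
  [0,0,0,0.05,0,0,0],
  [0,0,0,0.05,0,0,0],
  [0,0,0,0,0,0,0],
])

```text
time: 8.35
tool_pos: [0.6401, -0.1252, 0.1094]
ee_rot: [3.141, 0.0, 1.571]
wrist_force: [-1.5, -0.2, 0.4]
width: 0.0155
```

arm_command([
  [0,0,0,0.05,0,0,0],
  [0,0,0,0.05,0,0,0],
  [0,0,0,0,0,0,0],
  [0,0,0,0,0,0,0],
])

```text
time: 8.75
tool_pos: [0.6401, -0.1252, 0.1094]
ee_rot: [3.141, 0.0, 1.571]
wrist_force: [-3.0, 0.8, 5.9]
width: 0.0156
```

```bash
python3 - <<'E'
import numpy as np
a=.25-np.arange(0,1.81,.15)
p=6*np.c_[np.cos(a),np.sin(a)]; d=np.diff(p,axis=0)/5
for i in range(len(d)): print(a[i].round(2),"dx(tool)=dyw %.3f  dy(tool)=dxw %.3f"%(d[i,1],d[i,0]),"TCP at end",(np.array([58.15,-14.])+p[i+1]).round(2))
E
```

```text
0.25 dx(tool)=dyw -0.177  dy(tool)=dxw 0.031 TCP at end [ 64.12 -13.4 ]
0.1 dx(tool)=dyw -0.180  dy(tool)=dxw 0.004 TCP at end [ 64.14 -14.3 ]
-0.05 dx(tool)=dyw -0.178  dy(tool)=dxw -0.022 TCP at end [ 64.03 -15.19]
-0.2 dx(tool)=dyw -0.173  dy(tool)=dxw -0.049 TCP at end [ 63.79 -16.06]
-0.35 dx(tool)=dyw -0.164  dy(tool)=dxw -0.074 TCP at end [ 63.42 -16.88]
-0.5 dx(tool)=dyw -0.151  dy(tool)=dxw -0.098 TCP at end [ 62.93 -17.63]
-0.65 dx(tool)=dyw -0.135  dy(tool)=dxw -0.119 TCP at end [ 62.33 -18.3 ]
-0.8 dx(tool)=dyw -0.115  dy(tool)=dxw -0.138 TCP at end [ 61.64 -18.88]
-0.95 dx(tool)=dyw -0.093  dy(tool)=dxw -0.154 TCP at end [ 60.87 -19.35]
-1.1 dx(tool)=dyw -0.069  dy(tool)=dxw -0.166 TCP at end [ 60.04 -19.69]
-1.25 dx(tool)=dyw -0.044  dy(tool)=dxw -0.174 TCP at end [ 59.17 -19.91]
-1.4 dx(tool)=dyw -0.017  dy(tool)=dxw -0.179 TCP at end [ 58.27 -20.  ]
```

arm_command([
  [0,0,0,0.04,0,0,0],
  [0,0,0,0.04,0,0,0],
  [0,0,0,0,0,0,0],
])

```text
time: 9.05
tool_pos: [0.6401, -0.1252, 0.1093]
ee_rot: [3.14, 0.0, 1.571]
wrist_force: [-3.1, 0.4, 7.0]
width: 0.0157
```

arm_command([
  [0,-0.177,0.031,0,0,0,0],
  [0,-0.177,0.031,0,0,0,0],
  [0,-0.177,0.031,0,0,0,0],
  [0,-0.177,0.031,0,0,0,0],
  [0,-0.177,0.031,0,0,0,0],
])

```text
time: 9.55
tool_pos: [0.6428, -0.1324, 0.1093]
ee_rot: [3.138, -0.003, 1.572]
wrist_force: [-1.8, 3.1, 6.4]
width: 0.0157
```

arm_command([
  [0,-0.18,0.004,0,0,0,0],
  [0,-0.18,0.004,0,0,0,0],
  [0,-0.18,0.004,0,0,0,0],
  [0,-0.18,0.004,0,0,0,0],
  [0,-0.18,0.004,0,0,0,0],
])

```text
time: 10.05
tool_pos: [0.6434, -0.1414, 0.1094]
ee_rot: [3.137, -0.002, 1.572]
wrist_force: [-0.5, 3.8, 6.1]
width: 0.016
```

arm_command([
  [0,-0.175,-0.055,0,0,0,0],
  [0,-0.175,-0.055,0,0,0,0],
  [0,-0.175,-0.055,0,0,0,0],
  [0,-0.175,-0.055,0,0,0,0],
  [0,-0.175,-0.055,0,0,0,0],
])

```text
time: 10.55
tool_pos: [0.6411, -0.1504, 0.1094]
ee_rot: [3.136, -0.002, 1.572]
wrist_force: [1.5, 3.2, 5.5]
width: 0.0156
```

arm_command([
  [0,-0.173,-0.049,0,0,0,0],
  [0,-0.173,-0.049,0,0,0,0],
  [0,-0.173,-0.049,0,0,0,0],
  [0,-0.173,-0.049,0,0,0,0],
  [0,-0.173,-0.049,0,0,0,0],
])

```text
time: 11.05
tool_pos: [0.6386, -0.1591, 0.1093]
ee_rot: [3.136, -0.002, 1.572]
wrist_force: [0.9, 4.2, 4.5]
width: 0.0158
```

arm_command([
  [0,-0.17,-0.08,0.03,0,0,0],
  [0,-0.17,-0.08,0.03,0,0,0],
  [0,-0.17,-0.08,0,0,0,0],
  [0,-0.17,-0.08,0,0,0,0],
  [0,-0.17,-0.08,0,0,0,0],
])

```text
time: 11.55
tool_pos: [0.6352, -0.1675, 0.1094]
ee_rot: [3.134, -0.002, 1.572]
wrist_force: [1.6, 3.8, 6.0]
width: 0.0161
```

arm_command([
  [0,-0.155,-0.1,0,0,0,0],
  [0,-0.155,-0.1,0,0,0,0],
  [0,-0.155,-0.1,0,0,0,0],
  [0,-0.155,-0.1,0,0,0,0],
  [0,-0.155,-0.1,0,0,0,0],
])

```text
time: 12.05
tool_pos: [0.6304, -0.1755, 0.1094]
ee_rot: [3.134, -0.001, 1.572]
wrist_force: [2.4, 3.4, 6.5]
width: 0.0156
```

arm_command([
  [0,-0.135,-0.12,0,0,0,0],
  [0,-0.135,-0.12,0,0,0,0],
  [0,-0.135,-0.12,0,0,0,0],
  [0,-0.135,-0.12,0,0,0,0],
  [0,-0.135,-0.12,0,0,0,0],
])

```text
time: 12.55
tool_pos: [0.6246, -0.1825, 0.1094]
ee_rot: [3.133, -0.001, 1.572]
wrist_force: [2.0, 3.1, 6.1]
width: 0.016
```

arm_command([
  [0,-0.115,-0.138,0.02,0,0,0],
  [0,-0.115,-0.138,0,0,0,0],
  [0,-0.115,-0.138,0,0,0,0],
  [0,-0.115,-0.138,0,0,0,0],
  [0,-0.115,-0.138,0,0,0,0],
])

```text
time: 13.05
tool_pos: [0.6159, -0.1891, 0.1068]
ee_rot: [3.138, -0.0, 1.571]
wrist_force: [4.2, 2.3, 2.1]
width: 0.0155
```

The nose has dropped 2.6 mm. I'll stop the slide, ease back slightly and press gently.

arm_command([
  [0,0.04,0.05,0.05,0,0,0],
  [0,0,0,0.05,0,0,0],
  [0,0,0,0.05,0,0,0],
  [0,0,0,0,0,0,0],
  [0,0,0,0,0,0,0],
])

```text
time: 13.55
tool_pos: [0.616, -0.1892, 0.1053]
ee_rot: [3.139, 0.001, 1.571]
wrist_force: [4.6, -0.5, 3.6]
width: 0.0161
```

arm_command([
  [0,0,0.05,0.05,0,0,0],
  [0,0,0.05,0.05,0,0,0],
  [0,0,0,0.05,0,0,0],
  [0,0,0,0.05,0,0,0],
  [0,0,0,0,0,0,0],
])

```text
time: 14.05
tool_pos: [0.6162, -0.1891, 0.1028]
ee_rot: [3.141, 0.0, 1.571]
wrist_force: [4.1, -1.5, 4.2]
width: 0.0162
```

arm_command([
  [0,-0.03,0.1,0.05,0,0,0],
  [0,0,0.05,0.1,0,0,0],
  [0,0,0,0.1,0,0,0],
  [0,0,0,0.1,0,0,0],
  [0,0,0,0,0,0,0],
])

```text
time: 14.55
tool_pos: [0.6165, -0.1891, 0.0982]
ee_rot: [-3.139, -0.001, 1.571]
wrist_force: [0.3, -1.6, 1.2]
width: 0.016
```

arm_command([
  [0,-0.03,0,0.1,0,0,0],
  [0,0,0,0.1,0,0,0],
  [0,0,0,0.1,0,0,0],
  [0,0,0,0.1,0,0,0],
  [0,0,0,0.1,0,0,0],
  [0,0,0,0,0,0,0],
])

```text
time: 15.15
tool_pos: [0.6175, -0.189, 0.0939]
ee_rot: [-3.141, -0.001, 1.571]
wrist_force: [-0.4, -0.2, -0.1]
width: 0.0157
```

arm_command([
  [0,0,0,0.1,0,0,0],
  [0,0,0,0.1,0,0,0],
  [0,0,0,0.1,0,0,0],
  [0,0,0,0.1,0,0,0],
  [0,0,0,0,0,0,0],
])

```text
time: 15.65
tool_pos: [0.6178, -0.1892, 0.0901]
ee_rot: [3.141, -0.0, 1.571]
wrist_force: [-0.8, 0.9, 1.4]
width: 0.0157
```

arm_command([
  [0,0,0,0.1,0,0,0],
  [0,0,0,0.1,0,0,0],
  [0,0,0,0.1,0,0,0],
  [0,0,0,0.1,0,0,0],
  [0,0,0,0,0,0,0],
])

```text
time: 16.15
tool_pos: [0.6178, -0.1893, 0.0861]
ee_rot: [3.141, -0.0, 1.571]
wrist_force: [0.1, 1.2, 1.1]
width: 0.0157
```

arm_command([
  [0,0,0,0.07,0,0,0],
  [0,0,0,0.07,0,0,0],
  [0,0,0,0,0,0,0],
  [0,0,0,0,0,0,0],
])

```text
time: 16.55
tool_pos: [0.6178, -0.1894, 0.0855]
ee_rot: [3.141, 0.0, 1.571]
wrist_force: [-0.3, 2.2, 3.7]
width: 0.0158
```

Stopped at 23.9 mm below the surface contact height, with the force rising. One firm check press before releasing.

arm_command([
  [0,0,0,0.06,0,0,0],
  [0,0,0,0.06,0,0,0],
  [0,0,0,0,0,0,0],
  [0,0,0,0,0,0,0],
])

```text
time: 16.95
tool_pos: [0.6179, -0.1894, 0.0855]
ee_rot: [3.14, 0.0, 1.571]
wrist_force: [-2.6, 2.5, 8.0]
width: 0.0156
```

arm_command([
  [0,0,0,-0.1,0,0,0],
  [0,0,0,-0.1,0,0,0],
  [0,0,0,0,0,0,0],
  [0.6,0,0,0,0,0,0],
  [0.6,0,0,0,0,0,0],
  [0.6,0,0,0,0,0,0],
  [0.6,0,0,0,0,0,0],
  [0.6,0,0,0,0,0,0],
  [0.6,0,0,0,0,0,0],
])

```text
time: 17.85
tool_pos: [0.6177, -0.1894, 0.0857]
ee_rot: [3.142, -0.0, 1.571]
wrist_force: [-0.3, -0.8, 0.1]
width: 0.0554
```

arm_command([
  [0.6,0,0,-1,0,0,0],
  [0.6,0,0,-2,0,0,0],
  [0.6,0,0,-3,0,0,0],
  [0.6,0,0,-4,0,0,0],
  [0.6,0,0,-4,0,0,0],
  [0.6,0,0,-2,0,0,0],
  [0.6,3,-4,0,0,0,0],
  [0.6,3,-4,0,0,0,0],
  [0.6,3,-4,0,0,0,0],
  [0.6,3,-4,0,0,0,0],
  [0.6,3,-3,0,0,0,0],
  [0.6,3,-2,0,0,0,0],
  [0.6,3,0,0,0,0,0],
  [0.6,2,0,0,0,0,0],
  [0.6,0,0,0,0,0,0],
  [0.6,0,0,0,0,0,0],
])

```text
time: 19.45
tool_pos: [0.4077, 0.0403, 0.2465]
ee_rot: [3.14, 0.001, 1.572]
wrist_force: [-0.6, -0.6, -0.0]
width: 0.0566
```

```bash
python3 - <<'E'
from h import *
o=sensors.get_obs(); print(o["time"],o["tool_pos"],o["wrist_force"],o["width"])
im=eyes.snapshot("scene"); im2=eyes.snapshot("top")
r=lambda i,x,y,w,h:cv2.convertScaleAbs(cv2.resize(i[y:y+h,x:x+w],(400,400),interpolation=cv2.INTER_CUBIC),alpha=1.6)
cv2.imwrite("pics/end.png",np.hstack([r(im2,258,135,85,85),r(im,150,140,100,100)]))
for n,x,y,k in(("scene",150,140,4),("top",258,135,400/85)):
  for z in(.075,.123): print(n,z,(pix(n,[.6178,-.1893,z])-[x,y])*k)
E
```

```text
19.45 [0.4076562  0.04034765 0.24650205] [-0.6072514  -0.57429188 -0.04412872] 0.0565749959203981
scene 0.075 [128.67450588 149.86773791]
scene 0.123 [122.35759202 101.37570942]
top 0.075 [283.68761396 161.67055346]
top 0.123 [291.96631837 148.6547115 ]
```

View pics/end.png

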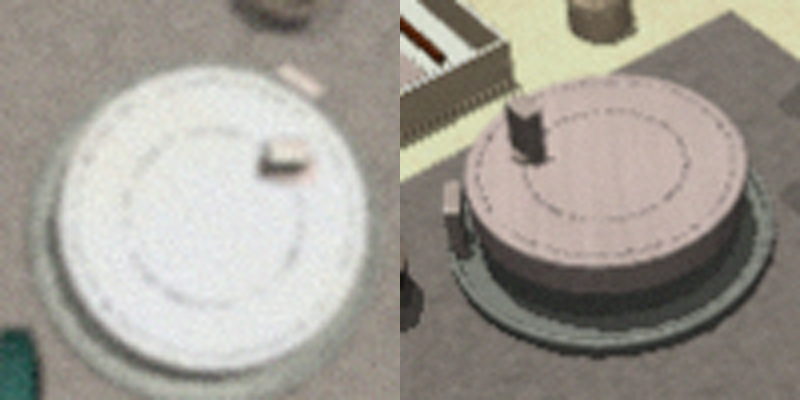

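The pin stands upright on the inner circle with its collar on the head: its base is at crop (530,155) and its top at (522,100), close to the predicted (529,150) and (522,101). The gripper is well clear. Handing in.

```bash
python3 -c "
from bench import job; print(job.close_job())"
```

```text
the job is handed in; nothing more can be done
None
```

The lock pin is home in the turntable's socket and the job is handed in. I took it from the rack's middle hole and slid it along the inner circle, pressing with about 6–9 N. It dropped at about (0.616, -0.189), a little to the −y side of the lug's direction, and I worked it down with small sideways corrections before letting go.

**Checks:**
- **Depth:** the tool stopped 23.9 mm below the height where the nose first touched the head; the collar is 24 mm above the tip. A last press to about 9 N moved it no further.
- **Position:** about 61 mm from the measured centre of the head, against the 60 mm circle.
- **Final picture:** the pin stands upright on the inner circle, within a couple of pixels of where I expected it. The gripper is open and well clear. Robot time was about 19.5 s, against the 69 s limit.

**Disagreements and gaps:**
- The two cameras gave lug directions about 0.1 rad apart, so I searched from beyond one end of the range.
- While pressed, the arm drifted about 2 mm outward, and I corrected for it.
- I did not measure the cup, jar, bowl or the two round-handled tools again at the end. The arm passed well above them and met no unexpected force.

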